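# Roll the rolling pin into its V rest

### The job

Roll the wooden rolling pin along the counter by pushing against its side with the fingertips, up the ramp of the green rest and into the V groove, so that it lies still, settled along the groove and roughly centred on the rest end to end (nudge its end along the groove if it is not). Push gently, do not squeeze the pin, and never pick it up or carry it. Leave the other things on the counter where they are and finish with the hand clear.

Things in the scene. Friction and masses are not known exactly. Their poses are not given: they have to be found in the camera images.
- pin: Plain wooden rolling pin without handles: a smooth round bar, 40 mm in diameter, 160 mm long, about 0.15 kg, loose, lying level on the white counter to one side of the rest (either side), nothing in between. Origin at its middle on the axis, 20 mm up; its x axis runs along the bar. Its y and z axes turn as it rolls; z is up at the start. It rolls easily and soon stops by itself on the flat.
- rest: Green plastic rest fixed to the counter, 120 mm long along its groove (x axis), 172 mm wide across it (y axis), the same on both sides. Origin at counter level under the middle. Going across from either side: a flat ramp rises from the counter at 86 mm from the middle to a ridge 11.2 mm high at 16 mm, then a face falls at 30 degrees into the V groove. Both ends are open.
- groove (a point): Middle of the V groove's bottom line, 2 mm above the counter; same axes as the rest. The settled pin's axis is level and parallel to x, 25 mm above the counter (31 mm while on a ridge), and the pin overhangs the rest by 20 mm at each end.
- sauce: Green bottle with an orange cap and a yellow label, 60 mm in diameter, 170 mm tall, loose. Origin under its base. Leave alone.
- shaker: Small clear jar with a steel cap, 44 mm in diameter, 75 mm tall, loose. Origin under its base. Leave alone.
- mould: Wooden block mould with a blue lid, 70 x 60 mm, 45 mm high, loose. Origin under its base. Leave alone.
- bowl: Empty steel bowl, 150 mm across the rim, 60 mm high, loose. Origin under its base. Leave alone.
- paddle: Wooden rice paddle lying flat, 220 mm long, 50 mm wide at the blade, 10 mm thick, loose. Origin under its middle, x along its length. Leave alone.

How it is judged:
By the outcome, as a careful person would: the job done as asked, in the order asked, and still so for the second after the job is handed in, with the robot touching nothing.
It also fails if it takes over 58 s, if anything falls off the work surface, if the arm or the gripper's body presses on something with over 40 N, if the wrist force passes 120 N, or if a joint passes its speed limit or range.

### The arm

A 6-joint arm with a two-finger parallel gripper is mounted at the origin on the work surface. World frame = base frame: x ahead of the robot, y to its left, z up, the work surface at z = 0. Lengths are in m, angles in degrees, forces in N, time in s.
With the tool pointing down it reaches from about 0.3 to 0.75 m from the base axis. Payload 8.5 kg.
Tool frame: the origin (TCP) lies between the finger pads; the fingertips stand ahead of it and the grasp point (between the pads) lies 8 mm behind it (env.tcp_to_tips is the z of the fingertips in the tool frame, in m); z points along the fingers, x is the direction in which the jaws open and shut, and the axes are right-handed (so a half turn about z gives the same grasp; the last joint's range is limited). The gripper opens to 85 mm and grips with 20 to 120 N. Pads are 22 mm wide; open, the fingers measure 114 mm over their backs; the gripper's body (76 mm by 85 mm) begins 54 mm behind the grasp point. The pads swing forward as they close: fully open they stand 13 mm farther back than shut.
Start: joints at [-75.476, 21.807, 74.336, -0, 83.858, -12.336], TCP at [0.248, -0.491, 0.242] pointing down, gripper open.
Joint ranges: [-178.18, 178.18], [-50.72, 133.34], [12.68, 142.11], [-81.47, 261.47], [9.98, 163.14], [-165.26, 165.26]. Speed limits (degrees/s): [136.94, 136.94, 180, 180, 180, 180].

### API

Orientations are given as a 3x3 rotation matrix whose columns are the frame's x, y, z axes.
In Python, from rig import observe, viewer, env gives the robot as it stands.
- The arm moves only by the tool jog_arm, never from a script. Its arguments are lists of equal length, an entry for each row: "dr": the turn, a rotation vector about the tool's x, y, z in rad, a list of three; "slide": the shift along the tool's x, y, z in m, a list of three; "gripper": the opening, from -1 (shut) to 1 (fully open), so that 0 is half open. In form: {"dr": [[rx, ry, rz], ...], "slide": [[dx, dy, dz], ...], "gripper": [gripper, ...]}. A call has exactly 10 rows; each row shifts and turns the commanded pose from where the row before left it, along the tool's axes as they then stand; what a row does not reach is not made up. A row lasts 1/10 s, in which the tool goes at most 50 mm and 8.59 degrees, less where a joint would pass 70% of its speed; a pose out of reach is approached as far as the arm can. A call is refused whole if a number of a shift passes 0.05 or a number of a turn 0.15, either way. A call with a gripper value outside its range is refused whole. The fingers move at their own pace and stop on an object; "force" is the grip in N (left out, the last holds). Time passes only in rows, so rows that do not move let the fingers close, or fill a call up. It gives the time, the measured TCP pose, the force and the opening at its end, in the units of the state.
- observe(): the state, without advancing time (a new reading comes with each control period).
- viewer.get_image(name): name is "scene" or "top" or "wrist"; returns a dict with "pixels" (384x512x3 uint8, blue, green, red), "camera_matrix" (3x3 intrinsics, pixels), "R" (3x3) and "t" (3): a world point X has camera coordinates R X + t. Camera axes: x right, y down, z forward; pixel columns grow to the right and rows downward; lengths in m; the calibration is good to about 2 mm. The wrist camera is an equidistant fisheye: a pixel r from the principal point sees the ray r / f radians off the axis. A picture is of the moment at which its call begins. There is no depth.
- env.close_job(): hands the job in, once; it reports no verdict.
The state is a dict: "time_s": time; "q": joint angles; "qvel": joint speeds; "joint_efforts": joint torques, N m; "position": TCP position; "tool_rot": TCP orientation; "ft_force": force on the tool from outside, world axes, zero at the start; "wrist_torque": the same for the moment, N m; "grip_width": finger opening in m.
Only numpy, scipy, OpenCV 4.12 (cv2) and the standard library are available. Lean on these libraries where they do the work, as an engineer would, in place of code of your own. Each camera call takes 0.05 s, during which the arm holds its last target.

## Working session

There is one attempt and no reset: what is moved stays moved. The work goes in short steps, Python scripts to look and compute and a tool call to move; the robot and the scene stay as the last step left them, time stands still between calls to the robot, and variables do not carry over. Pictures are saved under pics/ and viewed, and the job is handed in when it is done.

Besides the shell and the picture viewer there is one more tool, called by a JSON object that holds its "api" and its "payload", one argument or row to a line. jog_arm: Moves the arm, as the interface text tells. Its arguments: {"type":"object","properties":{"dr":{"type":"array","items":{"type":"array","items":{"type":"number"}}},"slide":{"type":"array","items":{"type":"array","items":{"type":"number"}}},"gripper":{"type":"array","items":{"type":"number"}},"force":{"type":"number"}},"required":["dr","slide","gripper"]}

```bash
mkdir -p pics; ls
python3 - <<'E'
from rig import observe, viewer, env
import cv2
s=observe(); print(s['time_s'],s['position'],s['tool_rot'],s['grip_width'],s['ft_force'],env.tcp_to_tips)
for n in ['top','scene']:
    im=viewer.get_image(n); cv2.imwrite(f'pics/{n}0.png',im['pixels']); print(n,im['camera_matrix'],im['R'],im['t'])
E
```

```text
pics
0.0 [ 0.24840661 -0.49037818  0.2417099 ] [[ 4.51812678e-01 -8.92112738e-01 -4.07472432e-04]
 [-8.92111663e-01 -4.51812778e-01  1.41210069e-03]
 [-1.44385426e-03 -2.74494084e-04 -9.99998920e-01]] 0.08532015479871416 [-0.23440347 -0.52087289 -0.51272438] 0.011
top [[452.41275121   0.         260.22004028]
 [  0.         452.41275121 192.81155236]
 [  0.           0.           1.        ]] [[ 0.0094116  -0.99990536  0.010035  ]
 [-0.99099704 -0.01066713 -0.13345815]
 [ 0.13355256 -0.0086886  -0.99100364]] [-0.00598754  0.51205361  1.34116412]
scene [[426.03732697   0.         253.68498672]
 [  0.         426.03732697 194.94799012]
 [  0.           0.           1.        ]] [[ 0.10100963  0.99470483  0.01895685]
 [ 0.64939967 -0.05148564 -0.75870238]
 [-0.75370891  0.08894682 -0.65116153]] [-0.05624912 -0.29409181  1.91556968]
```

View pics/top0.png

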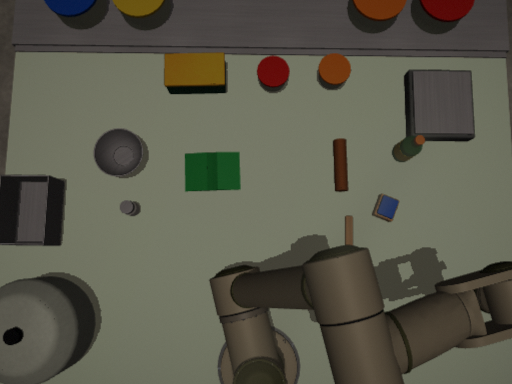

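View pics/scene0.png

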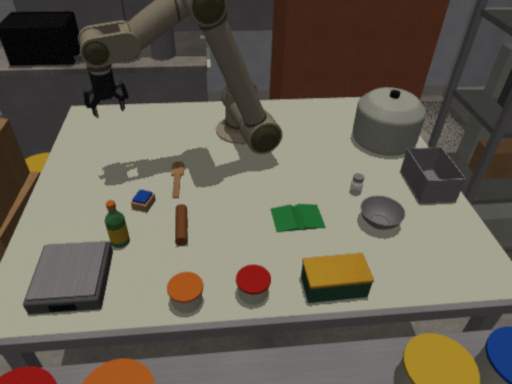

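The top view shows the rest at about (212,172), the pin at about (340,165) on its −y side, and the paddle handle near the pin's lower end at (349,218). Next I'll measure these.

```bash
cat > h.py <<'E'
import cv2, numpy as np
from rig import observe, viewer, env
def ray(im,uv,z):
    K,R,t=im['camera_matrix'],np.array(im['R']),np.array(im['t'])
    uv=np.atleast_2d(uv).astype(float)
    d=np.c_[uv,np.ones(len(uv))]@np.linalg.inv(K).T@R
    c=-R.T@t
    return c+d*((z-c[2])/d[:,2])[:,None]
def hsv(im): return cv2.cvtColor(im['pixels'],cv2.COLOR_BGR2HSV)
def big(m,box):
    k=np.zeros_like(m); x0,y0,x1,y1=box; k[y0:y1,x0:x1]=m[y0:y1,x0:x1]
    c,_=cv2.findContours(k,cv2.RETR_EXTERNAL,cv2.CHAIN_APPROX_NONE)
    return max(c,key=cv2.contourArea)
def proj(im,P):
    P=np.atleast_2d(P); c=P@np.array(im['R']).T+im['t']; p=c@np.array(im['camera_matrix']).T
    return p[:,:2]/p[:,2:]
def rect(im,c,z):
    h=(c.reshape(-1,2)).astype(float)
    w=ray(im,h,z)[:,:2]
    (cx,cy),(a,b),ang=cv2.minAreaRect((w*1000).astype(np.float32))
    bx=cv2.boxPoints(((cx,cy),(a,b),ang))
    return np.array([cx,cy]),(a,b),ang,bx
def pin_mask(im):
    H=hsv(im); return cv2.inRange(H,(0,110,30),(14,255,200))
def green(im): return cv2.inRange(hsv(im),(50,120,40),(80,255,255))
E
python3 - <<'E'
from h import *
np.set_printoptions(precision=1,suppress=True)
for n,bp,br in [('top',(320,120,362,205),(170,140,255,205)),('scene',(165,195,195,250),(260,195,335,240))]:
    im=viewer.get_image(n)
    print(n,'pin px',hsv(im)[165,340] if n=='top' else hsv(im)[222,181])
    c=big(pin_mask(im),bp); print(cv2.boundingRect(c)); r=rect(im,c,0.02); print('pin',r[0],r[1],r[2],r[3].tolist())
    c=big(green(im),br); print(cv2.boundingRect(c)); r=rect(im,c,0.004); print('rest',r[0],r[1],r[2],r[3].tolist())
    b=cv2.resize(im['pixels'][120:240,170:420] if n=='top' else im['pixels'][150:260,120:345],None,fx=3,fy=3,interpolation=cv2.INTER_CUBIC); cv2.imwrite(f'pics/{n}z.png',b)
E
```

```text
top pin px [ 10 189  73]
(333, 139, 15, 52)
pin [ 605.9 -247.5] (161.46226501464844, 38.276885986328125) 1.4360836744308472 [[524.7347412109375, -230.352294921875], [525.6939697265625, -268.61712646484375], [687.10546875, -264.57061767578125], [686.146240234375, -226.3057861328125]]
(185, 153, 55, 38)
rest [582.9 150.3] (117.63377380371094, 168.34048461914062) 1.8085421323776245 [[521.4451904296875, 232.5533905029297], [526.7579345703125, 64.29674530029297], [644.3331298828125, 68.00923156738281], [639.0203857421875, 236.265869140625]]
scene pin px [ 12 168 102]
(176, 205, 11, 40)
pin [ 603.7 -249. ] (188.77386474609375, 34.253700256347656) 2.0634243488311768 [[508.7479248046875, -235.29502868652344], [509.981201171875, -269.5265197753906], [698.6326904296875, -262.72955322265625], [697.3994140625, -228.49807739257812]]
(272, 205, 53, 26)
rest [585.3 148.1] (117.90367126464844, 165.41619873046875) 2.450669527053833 [[522.829345703125, 228.2149200439453], [529.9024658203125, 62.95002365112305], [647.6982421875, 67.99150085449219], [640.6251220703125, 233.2563934326172]]
```

View pics/topz.png

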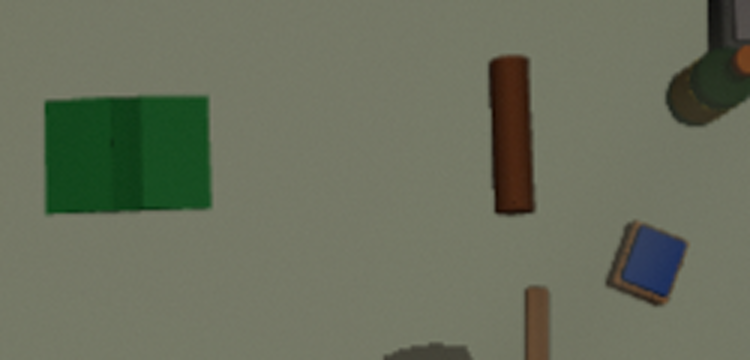

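View pics/scenez.png

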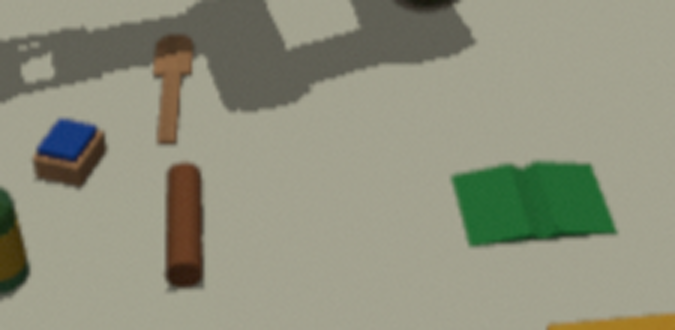

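{"api": "jog_arm", "payload": {
  "dr": [
    [0,0,0],
    [0,0,0],
    [0,0,0],
    [0,0,0],
    [0,0,0],
    [0,0,0],
    [0,0,0],
    [0,0,0],
    [0,0,0],
    [0,0,0]
  ],
  "slide": [
    [0,-0.03,0],
    [0,-0.042,0],
    [0,-0.045,0],
    [0,-0.045,0],
    [0,-0.045,0],
    [0,-0.045,0],
    [0,-0.045,0],
    [0,-0.045,0],
    [-0.002,-0.04,0],
    [-0.002,-0.024,0]
  ],
  "gripper": [1,1,1,1,1,1,1,1,1,1]
}}

```text
time_s: 1.2
position: [0.611, -0.3016, 0.2416]
tool_rot: [[0.454, -0.891, -0.0], [-0.891, -0.454, 0.001], [-0.001, 0.0, -1.0]]
ft_force: [-0.7, -0.5, -0.7]
grip_width: 0.0853
```

{"api": "jog_arm", "payload": {
  "dr": [
    [0,0,-0.11],
    [0,0,-0.13],
    [0,0,-0.13],
    [0,0,-0.13],
    [0,0,-0.13],
    [0,0,-0.13],
    [0,0,-0.13],
    [0,0,-0.13],
    [0,0,-0.107],
    [0,0,0]
  ],
  "slide": [
    [0,0,0],
    [0,0,0],
    [0,0,0],
    [0,0,0],
    [0,0,0],
    [0,0,0],
    [0,0,0],
    [0,0,0],
    [0,0,0],
    [0,0,0]
  ],
  "gripper": [1,1,1,1,1,1,1,1,1,1]
}}

```text
time_s: 2.2
position: [0.6088, -0.3036, 0.242]
tool_rot: [[1.0, 0.026, -0.0], [0.026, -1.0, 0.0], [-0.0, -0.0, -1.0]]
ft_force: [-0.4, -0.8, 0.7]
grip_width: 0.0853
```

Run:
```python
from h import *
np.set_printoptions(precision=3,suppress=True)
s=observe(); print(s['time_s'],s['position'],s['tool_rot'],s['ft_force'],s['q'])
for n in ['wrist','scene']:
    im=viewer.get_image(n); cv2.imwrite(f'pics/{n}1.png',im['pixels'])
```

```text
2.2 [ 0.609 -0.304  0.242] [[ 1.     0.026 -0.   ]
 [ 0.026 -1.     0.   ]
 [-0.    -0.    -1.   ]] [-0.413 -0.764  0.66 ] [-36.448  35.655  50.304   0.003  94.078 -37.932]
```

View pics/wrist1.png

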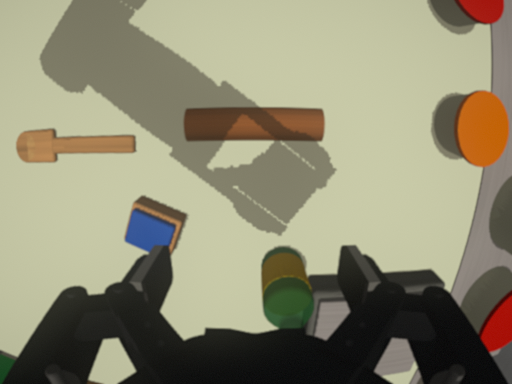

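Run:
```python
from h import *
np.set_printoptions(precision=3,suppress=True)
im=viewer.get_image('top')
H=hsv(im)
print('cap',ray(im,[[418,140]],0.165),'base',ray(im,[[402,154]],0.0))
print('mould',ray(im,[[387,207]],0.045),'paddle tip',ray(im,[[349,216]],0.01))
s=viewer.get_image('scene')
print('sauce scene cap',ray(s,[[111,204]],0.17),'mould',ray(s,[[143,196]],0.045))
c=big(pin_mask(im),(320,120,362,205)); print('pin',rect(im,c,0.02)[:3])
```

```text
cap [[ 0.649 -0.441  0.165]] base [[ 0.645 -0.448  0.   ]]
mould [[ 0.472 -0.383  0.045]] paddle tip [[ 0.446 -0.275  0.01 ]]
sauce scene cap [[ 0.658 -0.441  0.17 ]] mould [[ 0.481 -0.382  0.045]]
pin (array([ 629.713, -247.846]), (114.18778228759766, 38.89944839477539), 2.2568066120147705)
```

{"api": "jog_arm", "payload": {
  "dr": [
    [0,0,0],
    [0,0,0],
    [0,0,0],
    [0,0,0],
    [0,0,0],
    [0,0,0],
    [0,0,0],
    [0,0,0],
    [0,0,0],
    [0,0,0]
  ],
  "slide": [
    [0,0,0.02],
    [0,0,0.035],
    [0,0,0.035],
    [0,0,0.035],
    [0,0,0.035],
    [0,0,0.03],
    [0,0,0.02],
    [0,0,0.01],
    [0,0,0.006],
    [0,0,0.002]
  ],
  "gripper": [1,1,1,1,1,1,1,1,1,1]
}}

```text
time_s: 3.4
position: [0.6091, -0.3038, 0.0146]
tool_rot: [[1.0, 0.025, 0.001], [0.025, -1.0, -0.0], [0.001, 0.0, -1.0]]
ft_force: [0.0, -0.2, -1.1]
grip_width: 0.0854
```

Run:
```python
from h import *
s=observe(); print(s['time_s'],s['position'],s['ft_force'])
im=viewer.get_image('wrist'); cv2.imwrite('pics/wrist2.png',im['pixels'])
```

```text
3.4 [ 0.60910758 -0.30380321  0.01458109] [ 0.00351848 -0.23217922 -1.06185353]
```

View pics/wrist2.png

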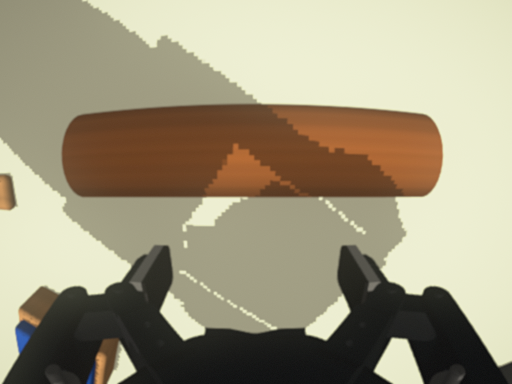

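{"api": "jog_arm", "payload": {
  "dr": [
    [0,0,0],
    [0,0,0],
    [0,0,0],
    [0,0,0],
    [0,0,0],
    [0,0,0],
    [0,0,0],
    [0,0,0],
    [0,0,0],
    [0,0,0]
  ],
  "slide": [
    [0,-0.006,0],
    [0,-0.006,0],
    [0,-0.005,0],
    [0,-0.005,0],
    [0,-0.005,0],
    [0,-0.006,0],
    [0,-0.007,0],
    [0,-0.008,0],
    [0,-0.008,0],
    [0,-0.008,0]
  ],
  "gripper": [1,1,1,1,1,1,1,1,1,1]
}}

```text
time_s: 4.45
position: [0.6072, -0.2389, 0.0143]
tool_rot: [[1.0, 0.025, -0.0], [0.025, -1.0, 0.0], [-0.0, -0.0, -1.0]]
ft_force: [-0.2, 0.2, 0.1]
grip_width: 0.0854
```

Run:
```python
from h import *
s=observe(); print(s['time_s'],s['position'],s['ft_force'])
im=viewer.get_image('wrist'); cv2.imwrite('pics/wrist3.png',im['pixels'])
im=viewer.get_image('scene'); cv2.imwrite('pics/scene3.png',im['pixels'])
c=big(pin_mask(im),(165,190,345,250)); print('pin',rect(im,c,0.02)[:3])
```

```text
4.45 [ 0.60724943 -0.23886318  0.0143057 ] [-0.16066013  0.1738831   0.09840263]
pin (array([ 602.47680664, -207.41166687]), (189.28660583496094, 37.401329040527344), 1.706956148147583)
```

View pics/wrist3.png

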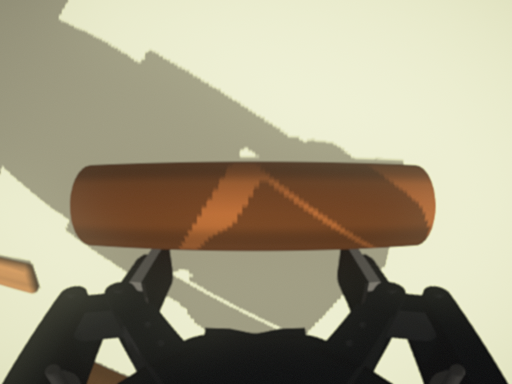

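{"api": "jog_arm", "payload": {
  "dr": [
    [0,0,0],
    [0,0,0],
    [0,0,0],
    [0,0,0],
    [0,0,0],
    [0,0,0],
    [0,0,0],
    [0,0,0],
    [0,0,0],
    [0,0,0]
  ],
  "slide": [
    [0,-0.009,0],
    [0,-0.01,0],
    [0,-0.01,0],
    [0,-0.01,0],
    [0,-0.01,0],
    [0,-0.01,0],
    [0,-0.01,0],
    [0,-0.01,0],
    [0,-0.01,0],
    [0,-0.01,0]
  ],
  "gripper": [1,1,1,1,1,1,1,1,1,1]
}}

```text
time_s: 5.55
position: [0.6048, -0.1399, 0.0143]
tool_rot: [[1.0, 0.025, 0.0], [0.025, -1.0, -0.0], [0.0, 0.0, -1.0]]
ft_force: [-0.8, -0.2, 0.6]
grip_width: 0.0853
```

{"api": "jog_arm", "payload": {
  "dr": [
    [0,0,0],
    [0,0,0],
    [0,0,0],
    [0,0,0],
    [0,0,0],
    [0,0,0],
    [0,0,0],
    [0,0,0],
    [0,0,0],
    [0,0,0]
  ],
  "slide": [
    [0,-0.01,0],
    [0,-0.01,0],
    [0,-0.01,0],
    [0,-0.01,0],
    [0,-0.01,0],
    [0,-0.01,0],
    [0,-0.01,0],
    [0,-0.009,0],
    [0,-0.008,0],
    [0,-0.007,0]
  ],
  "gripper": [1,1,1,1,1,1,1,1,1,1]
}}

```text
time_s: 6.55
position: [0.6024, -0.046, 0.0143]
tool_rot: [[1.0, 0.025, -0.0], [0.025, -1.0, -0.0], [-0.0, 0.0, -1.0]]
ft_force: [-0.2, -1.4, 0.6]
grip_width: 0.0857
```

Run:
```python
from h import *
s=observe(); print(s['time_s'],s['position'],s['ft_force'])
im=viewer.get_image('wrist'); cv2.imwrite('pics/wrist4.png',im['pixels'])
im=viewer.get_image('scene'); cv2.imwrite('pics/scene4.png',im['pixels'])
c=big(pin_mask(im),(165,190,345,250)); print('pin',rect(im,c,0.02)[:3])
```

```text
6.55 [ 0.60244008 -0.04602348  0.01432022] [-0.1898517  -1.43007827  0.55915481]
pin (array([598.52746582, -14.31116867]), (190.67845153808594, 36.357730865478516), 1.3730491399765015)
```

View pics/wrist4.png

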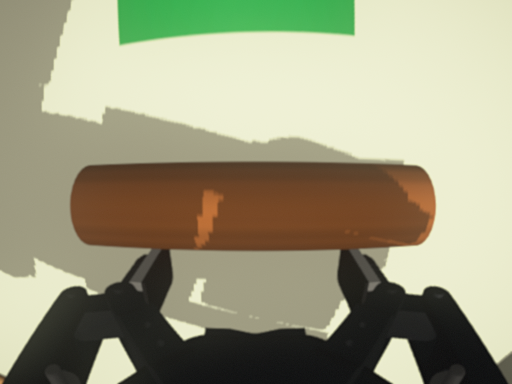

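View pics/scene4.png

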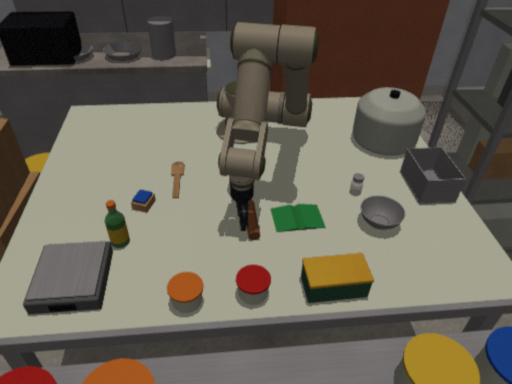

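Run:
```python
from h import *
np.set_printoptions(precision=4,suppress=True)
im=viewer.get_image('wrist')
def wray(uv,z):
    K=np.array(im['camera_matrix']); R=np.array(im['R']); t=np.array(im['t'])
    n=cv2.fisheye.undistortPoints(np.array(uv,float).reshape(-1,1,2),K,np.zeros(4)).reshape(-1,2)
    d=np.c_[n,np.ones(len(n))]@R; c=-R.T@t
    return c+d*((z-c[2])/d[:,2])[:,None]
m=green(im); 
# near edge: lowest green px for each column
cols=range(125,350,5); pts=[(u,np.nonzero(m[:150,u])[0].max()+0.5) for u in cols]
w=wray(pts,0.0); p=np.polyfit(w[:,0],w[:,1],1); print('edge yaw',np.degrees(np.arctan(p[0])), 'y at .585',np.polyval(p,.585))
ys=range(5,30,4)
L=wray([(np.nonzero(m[y])[0].min(),y) for y in ys],0.002);Rr=wray([(np.nonzero(m[y])[0].max()+1,y) for y in ys],0.002)
print('ends x',L[:,0],Rr[:,0], 'y',L[:,1])
pm=pin_mask(im)
row=205; x=np.nonzero(pm[row])[0]; print('pin ends px',x.min(),x.max(), wray([(x.min(),row),(x.max()+1,row)],0.02))
print(np.array(im['camera_matrix'])[0,0])
```

```text
edge yaw 2.5616049969516514 y at .585 0.06566254629563952
ends x [0.5288 0.529  0.5292 0.5293 0.5295 0.5303 0.5304] [0.6483 0.6483 0.6482 0.6482 0.6482 0.6482 0.6482] y [0.0858 0.0834 0.0811 0.0787 0.0764 0.0741 0.0718]
pin ends px 70 436 [[ 0.5062 -0.0173  0.02  ]
 [ 0.6948 -0.0123  0.02  ]]
297.3186396354542
```

{"api": "jog_arm", "payload": {
  "dr": [
    [0,0,0],
    [0,0,-0.003],
    [0,0,-0.003],
    [0,0,-0.003],
    [0,0,-0.003],
    [0,0,-0.002],
    [0,0,0],
    [0,0,0],
    [0,0,0],
    [0,0,0]
  ],
  "slide": [
    [0,-0.006,0],
    [0,-0.008,0],
    [0,-0.008,0],
    [0,-0.008,0],
    [0,-0.009,0],
    [0,-0.009,0],
    [0,-0.008,0],
    [0,-0.008,0],
    [0,-0.007,-0.001],
    [0,-0.006,-0.001]
  ],
  "gripper": [1,1,1,1,1,1,1,1,1,1]
}}

```text
time_s: 7.7
position: [0.5998, 0.0309, 0.0164]
tool_rot: [[0.999, 0.039, -0.0], [0.039, -0.999, 0.0], [-0.0, -0.0, -1.0]]
ft_force: [-0.3, -0.3, -0.3]
grip_width: 0.0854
```

Run:
```python
from h import *
s=observe(); print(s['time_s'],s['position'],s['ft_force'])
im=viewer.get_image('wrist'); cv2.imwrite('pics/wrist5.png',im['pixels'])
```

```text
7.7 [0.59982739 0.03086019 0.01636793] [-0.26781716 -0.25441916 -0.2826418 ]
```

View pics/wrist5.png

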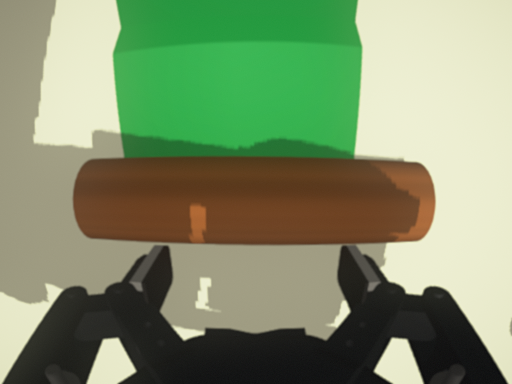

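{"api": "jog_arm", "payload": {
  "dr": [
    [0,0,0],
    [0,0,0],
    [0,0,0],
    [0,0,0],
    [0,0,0],
    [0,0,0],
    [0,0,0],
    [0,0,0],
    [0,0,0],
    [0,0,0]
  ],
  "slide": [
    [0,-0.004,0],
    [0,-0.005,-0.0005],
    [0,-0.005,-0.0005],
    [0,-0.005,-0.0005],
    [0,-0.005,-0.0005],
    [0,-0.005,-0.001],
    [0,-0.005,-0.001],
    [0,-0.005,-0.001],
    [0,-0.005,-0.001],
    [0,-0.005,-0.001]
  ],
  "gripper": [1,1,1,1,1,1,1,1,1,1]
}}

```text
time_s: 8.75
position: [0.5979, 0.0796, 0.0234]
tool_rot: [[0.999, 0.039, -0.0], [0.039, -0.999, 0.0], [-0.0, -0.0, -1.0]]
ft_force: [0.8, -2.6, 3.8]
grip_width: 0.0853
```

Run:
```python
from h import *
s=observe(); print(s['time_s'],s['position'],s['ft_force'])
im=viewer.get_image('wrist'); cv2.imwrite('pics/wrist6.png',im['pixels'])
```

```text
8.75 [0.59785906 0.07964573 0.02335791] [ 0.75878122 -2.64571435  3.8380364 ]
```

View pics/wrist6.png

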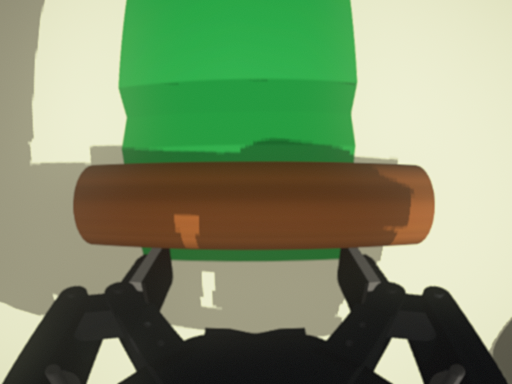

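{"api": "jog_arm", "payload": {
  "dr": [
    [0,0,0],
    [0,0,0],
    [0,0,0],
    [0,0,0],
    [0,0,0],
    [0,0,0],
    [0,0,0],
    [0,0,0],
    [0,0,0],
    [0,0,0]
  ],
  "slide": [
    [0,-0.003,-0.0005],
    [0,-0.003,-0.0005],
    [0,-0.003,-0.0005],
    [0,-0.003,-0.0005],
    [0,-0.003,0],
    [0,-0.003,0],
    [0,-0.002,0],
    [0,-0.002,0],
    [0,-0.002,0],
    [0,-0.002,0]
  ],
  "gripper": [1,1,1,1,1,1,1,1,1,1]
}}

```text
time_s: 9.8
position: [0.5965, 0.1058, 0.0249]
tool_rot: [[0.999, 0.039, -0.001], [0.039, -0.999, 0.001], [-0.001, -0.001, -1.0]]
ft_force: [0.6, 0.4, -0.3]
grip_width: 0.0857
```

Run:
```python
from h import *
s=observe(); print(s['time_s'],s['position'],s['ft_force'])
im=viewer.get_image('wrist'); cv2.imwrite('pics/wrist7.png',im['pixels'])
```

```text
9.8 [0.5965364  0.10580187 0.0249231 ] [ 0.64212462  0.4314811  -0.26613685]
```

View pics/wrist7.png

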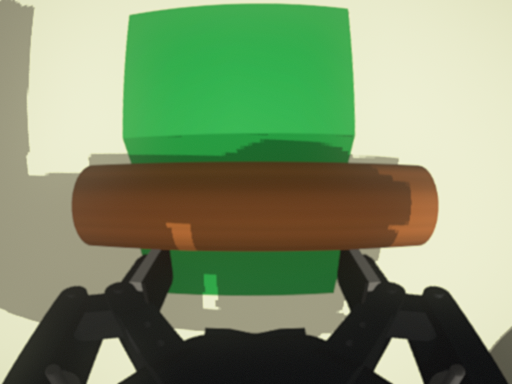

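{"api": "jog_arm", "payload": {
  "dr": [
    [0,0,0],
    [0,0,0],
    [0,0,0],
    [0,0,0],
    [0,0,0],
    [0,0,0],
    [0,0,0],
    [0,0,0],
    [0,0,0],
    [0,0,0]
  ],
  "slide": [
    [0,-0.001,0],
    [0,-0.001,0],
    [0,-0.001,0],
    [0,-0.001,0],
    [0,-0.001,0],
    [0,0,0],
    [0,0,0],
    [0,0,0],
    [0,0,0],
    [0,0,0]
  ],
  "gripper": [1,1,1,1,1,1,1,1,1,1]
}}

```text
time_s: 10.85
position: [0.5967, 0.1101, 0.0253]
tool_rot: [[0.999, 0.039, -0.0], [0.039, -0.999, -0.0], [-0.0, -0.0, -1.0]]
ft_force: [0.1, -0.1, 0.4]
grip_width: 0.0855
```

Run:
```python
from h import *
s=observe(); print(s['time_s'],s['position'],s['ft_force'])
im=viewer.get_image('wrist'); cv2.imwrite('pics/wrist8.png',im['pixels'])
```

```text
10.85 [0.59673444 0.11013067 0.02530495] [ 0.10029961 -0.09450409  0.38569935]
```

View pics/wrist8.png

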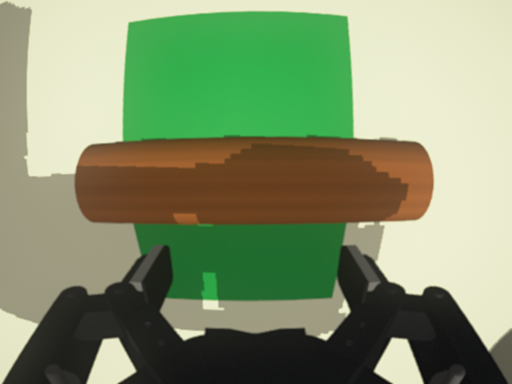

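{"api": "jog_arm", "payload": {
  "dr": [
    [0,0,0],
    [0,0,0],
    [0,0,0],
    [0,0,0],
    [0,0,0],
    [0,0,0],
    [0,0,0],
    [0,0,0],
    [0,0,0],
    [0,0,0]
  ],
  "slide": [
    [0,0.005,0],
    [0,0.015,0],
    [0,0.015,0],
    [0,0,-0.02],
    [0,0,-0.04],
    [0,0,-0.04],
    [0,0,-0.04],
    [0,0.02,0],
    [0,0.03,0],
    [0,0.03,0]
  ],
  "gripper": [1,1,1,1,1,1,1,-1,-1,-1]
}}

```text
time_s: 11.9
position: [0.601, -0.0068, 0.1657]
tool_rot: [[0.999, 0.039, 0.001], [0.039, -0.999, -0.0], [0.001, 0.0, -1.0]]
ft_force: [1.1, 0.1, -0.2]
grip_width: 0.044
```

Run:
```python
from h import *
np.set_printoptions(precision=1,suppress=True)
s=observe(); print(s['time_s'],s['position']*1000,s['ft_force'])
for n in ['wrist','top','scene']:
    im=viewer.get_image(n); cv2.imwrite(f'pics/{n}9.png',im['pixels'])
    if n!='wrist':
        c=big(pin_mask(im),(170,130,345,250)); r=rect(im,c,0.025); print(n,cv2.boundingRect(c),r[0],r[1],r[2])
```

```text
11.9 [601.   -6.8 165.7] [ 1.1  0.1 -0.2]
top (205, 141, 14, 52) [594.1 150.4] (160.94346618652344, 37.510459899902344) 2.51124906539917
scene (289, 196, 20, 38) [592.8 149.9] (188.1605682373047, 36.37516403198242) 2.3605124950408936
```

View pics/wrist9.png

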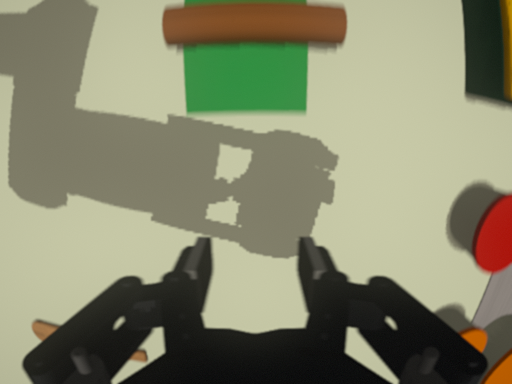

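View pics/top9.png

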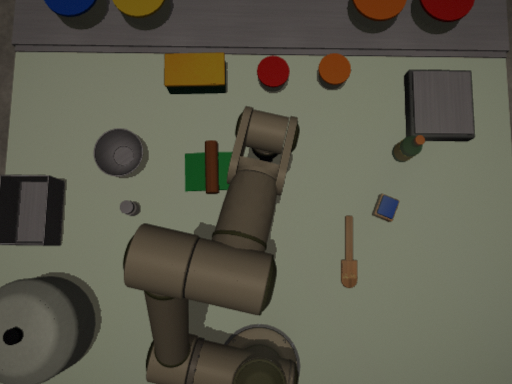

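View pics/scene9.png

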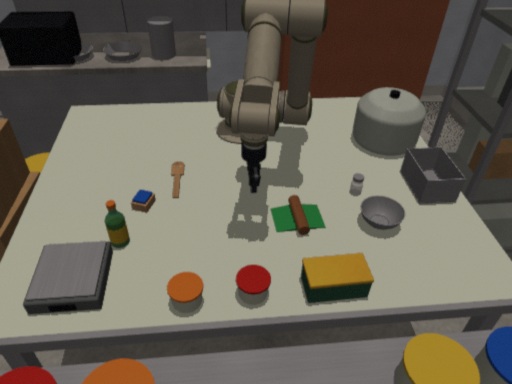

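{"api": "jog_arm", "payload": {
  "dr": [
    [0,0,0],
    [0,0,0],
    [0,0,0],
    [0,0,0],
    [0,0,0],
    [0,0,0],
    [0,0,0],
    [0,0,0],
    [0,0,0],
    [0,0,0]
  ],
  "slide": [
    [0.015,0,0],
    [0.02,-0.01,0],
    [0.02,-0.02,0],
    [0.02,-0.025,0],
    [0.02,-0.025,0],
    [0.015,-0.025,0],
    [0.01,-0.025,0],
    [0,-0.02,0],
    [0,-0.008,0],
    [0,0,0]
  ],
  "gripper": [-1,-1,-1,-1,-1,-1,-1,-1,-1,-1]
}}

```text
time_s: 13.05
position: [0.7143, 0.1587, 0.1654]
tool_rot: [[0.999, 0.04, -0.0], [0.04, -0.999, -0.0], [-0.0, 0.0, -1.0]]
ft_force: [-0.4, -0.8, -0.7]
grip_width: 0.0002
```

Run:
```python
from h import *
np.set_printoptions(precision=1,suppress=True)
s=observe(); print(s['time_s'],s['position']*1000,s['grip_width'],env.tcp_to_tips)
for n in ['wrist','scene']:
    im=viewer.get_image(n); cv2.imwrite(f'pics/{n}10.png',im['pixels'])
```

```text
13.05 [714.3 158.7 165.4] 0.0002269889165484273 0.011
```

View pics/wrist10.png

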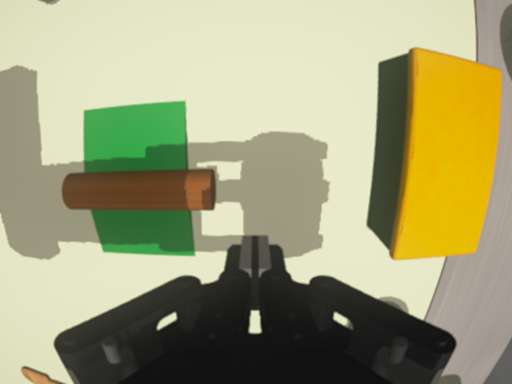

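View pics/scene10.png

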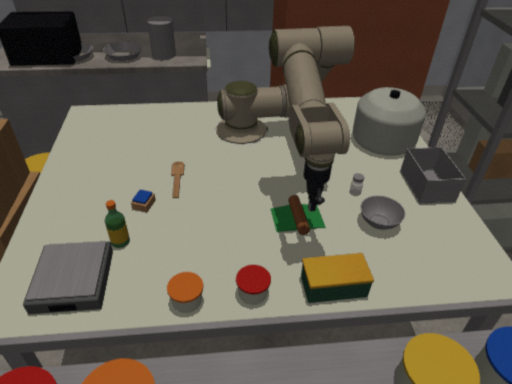

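Run:
```python
from h import *
np.set_printoptions(precision=3,suppress=True)
im=viewer.get_image('top')
print(ray(im,[[168,94],[224,92]],0.0),ray(im,[[167,86],[224,83]],0.06))
```

```text
[[0.833 0.297 0.   ]
 [0.842 0.118 0.   ]] [[0.837 0.289 0.06 ]
 [0.849 0.114 0.06 ]]
```

{"api": "jog_arm", "payload": {
  "dr": [
    [0,0,0],
    [0,0,0],
    [0,0,0],
    [0,0,0],
    [0,0,0],
    [0,0,0],
    [0,0,0],
    [0,0,0],
    [0,0,0],
    [0,0,0]
  ],
  "slide": [
    [0,0.003,0.01],
    [0,0,0.02],
    [0,0,0.025],
    [0,0,0.025],
    [0,0,0.025],
    [0,0,0.015],
    [0,0,0.01],
    [0,0,0.006],
    [0,0,0],
    [0,0,0]
  ],
  "gripper": [-1,-1,-1,-1,-1,-1,-1,-1,-1,-1]
}}

```text
time_s: 14.2
position: [0.7156, 0.1548, 0.0303]
tool_rot: [[0.999, 0.039, 0.002], [0.039, -0.999, 0.0], [0.002, 0.0, -1.0]]
ft_force: [-0.2, 0.8, 0.4]
grip_width: 0.0001
```

Run:
```python
from h import *
np.set_printoptions(precision=1,suppress=True)
s=observe(); print(s['time_s'],s['position']*1000,s['ft_force'])
for n in ['wrist']:
    im=viewer.get_image(n); cv2.imwrite(f'pics/{n}11.png',im['pixels'])
```

```text
14.2 [715.6 154.8  30.3] [-0.2  0.8  0.4]
```

View pics/wrist11.png

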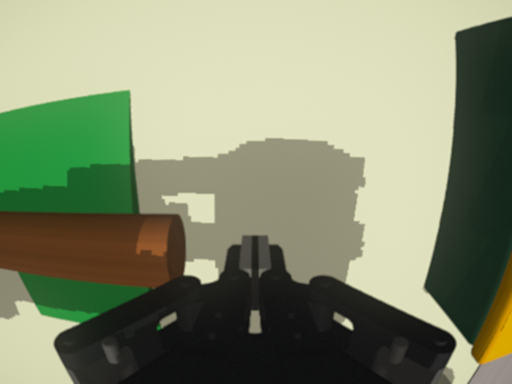

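{"api": "jog_arm", "payload": {
  "dr": [
    [0,0,0],
    [0,0,0],
    [0,0,0],
    [0,0,0],
    [0,0,0],
    [0,0,0],
    [0,0,0],
    [0,0,0],
    [0,0,0],
    [0,0,0]
  ],
  "slide": [
    [-0.004,0,0],
    [-0.005,0,0],
    [-0.005,0,0],
    [-0.005,0,0],
    [-0.003,0,0],
    [-0.003,0,0],
    [-0.002,0,0],
    [-0.002,0,0],
    [-0.002,0,0],
    [-0.002,0,0]
  ],
  "gripper": [-1,-1,-1,-1,-1,-1,-1,-1,-1,-1]
}}

```text
time_s: 15.25
position: [0.6822, 0.1535, 0.0294]
tool_rot: [[0.999, 0.039, 0.0], [0.039, -0.999, 0.0], [0.0, 0.0, -1.0]]
ft_force: [0.2, 0.1, 0.5]
grip_width: -0.0001
```

Run:
```python
from h import *
np.set_printoptions(precision=1,suppress=True)
s=observe(); print(s['time_s'],s['position']*1000,s['ft_force'])
for n in ['wrist','scene','top']:
    im=viewer.get_image(n); cv2.imwrite(f'pics/{n}12.png',im['pixels'])
    if n!='wrist':
        c=big(pin_mask(im),(170,130,345,250)); r=rect(im,c,0.025); print(n,cv2.boundingRect(c),r[0],r[1],r[2])
```

```text
15.25 [682.2 153.5  29.4] [0.2 0.1 0.5]
scene (289, 194, 12, 38) [582.  140.4] (28.974777221679688, 187.33998107910156) 86.88999938964844Traceback (most recent call last):
  File "<stdin>", line 7, in <module>
  File "h.py", line 13, in big
    return max(c,key=cv2.contourArea)
ValueError: max() iterable argument is empty
```

View pics/wrist12.png

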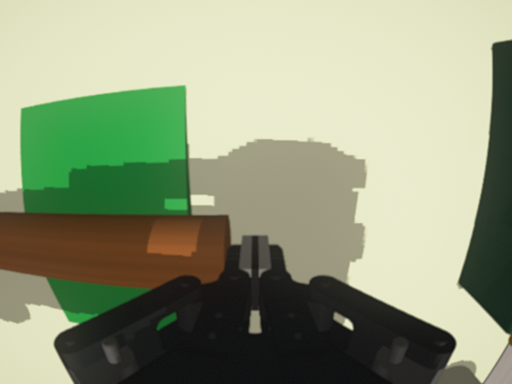

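View pics/top12.png

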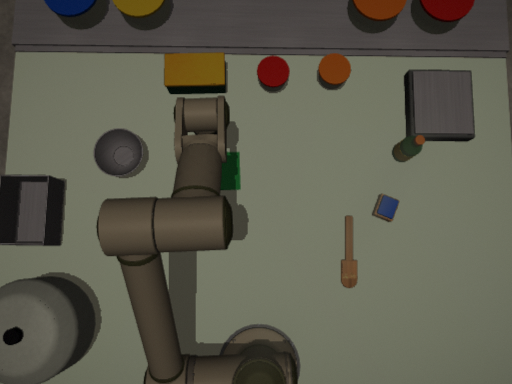

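Run:
```python
from h import *
np.set_printoptions(precision=4,suppress=True)
im=viewer.get_image('wrist')
K=np.array(im['camera_matrix']); R=np.array(im['R']); t=np.array(im['t'])
def wray(uv,z,off=0):
    n=cv2.fisheye.undistortPoints(np.array(uv,float).reshape(-1,1,2),K,np.zeros(4)).reshape(-1,2)
    d=np.c_[n,np.ones(len(n))]@R; c=-R.T@t+np.array([off,0,0])
    return c+d*((z-c[2])/d[:,2])[:,None]
print(-R.T@t)
for f,off in [('11',0.0334),('12',0)]:
    I={'pixels':cv2.imread(f'pics/wrist{f}.png')}
    m=pin_mask(I); g=green(I)
    e=[np.nonzero(m[y,:300])[0].max()+1 for y in (225,235,245)]
    ge=[np.nonzero(g[y,:300])[0].max()+1 for y in (100,120,150,200)]
    print(f,e,ge,'pin end',wray([(e[1],235)],0.035,off),'rest end',wray([(ge[1],120),(ge[2],150)],0.006,off)[:,:2])
```

```text
[0.679  0.2278 0.1607]
11 [np.int64(178), np.int64(184), np.int64(184)] [np.int64(129), np.int64(130), np.int64(131), np.int64(137)] pin end [[0.6811 0.1689 0.035 ]] rest end [[0.6443 0.2213]
 [0.6444 0.2046]]
12 [np.int64(229), np.int64(230), np.int64(230)] [np.int64(185), np.int64(185), np.int64(186), np.int64(189)] pin end [[0.6696 0.1701 0.035 ]] rest end [[0.6425 0.2208]
 [0.6431 0.2048]]
```

{"api": "jog_arm", "payload": {
  "dr": [
    [0,0,0],
    [0,0,0],
    [0,0,0],
    [0,0,0],
    [0,0,0],
    [0,0,0],
    [0,0,0],
    [0,0,0],
    [0,0,0],
    [0,0,0]
  ],
  "slide": [
    [-0.001,0,0],
    [-0.001,0,0],
    [-0.001,0,0],
    [-0.001,0,0],
    [-0.001,0,0],
    [0,0,0],
    [0.003,0,0],
    [0.008,0,0],
    [0.015,0,0],
    [0.015,0,0]
  ],
  "gripper": [-1,-1,-1,-1,-1,-1,-1,-1,-1,-1]
}}

```text
time_s: 16.45
position: [0.7191, 0.155, 0.0295]
tool_rot: [[0.999, 0.039, 0.0], [0.039, -0.999, 0.0], [0.0, 0.0, -1.0]]
ft_force: [-0.3, -0.7, 0.1]
grip_width: -0.0002
```

{"api": "jog_arm", "payload": {
  "dr": [
    [0,0,0],
    [0,0,0],
    [0,0,0],
    [0,0,0],
    [0,0,0],
    [0,0,0],
    [0,0,0],
    [0,0,0],
    [0,0,0],
    [0,0,0]
  ],
  "slide": [
    [0,0,-0.015],
    [0,0,-0.03],
    [0,0,-0.04],
    [0,0,-0.04],
    [0,0,-0.03],
    [-0.01,0.04,0],
    [-0.02,0.045,0],
    [-0.02,0.045,0],
    [-0.02,0.045,0],
    [-0.02,0.03,0]
  ],
  "gripper": [-1,-1,-1,-1,-1,-1,-1,-1,-1,-1]
}}

```text
time_s: 17.45
position: [0.635, -0.0561, 0.1855]
tool_rot: [[0.999, 0.037, 0.001], [0.037, -0.999, -0.001], [0.001, 0.001, -1.0]]
ft_force: [0.1, 0.7, -0.0]
grip_width: 0.0001
```

Run:
```python
from h import *
np.set_printoptions(precision=1,suppress=True)
s=observe(); print(s['time_s'],s['position']*1000,s['ft_force'])
for n in ['wrist','scene','top']:
    im=viewer.get_image(n); cv2.imwrite(f'pics/{n}13.png',im['pixels'])
    if n!='wrist':
        c=big(pin_mask(im),(170,130,345,250)); r=rect(im,c,0.025); print(n,cv2.boundingRect(c),r[0],r[1],r[2])
```

```text
17.45 [635.  -56.1 185.5] [ 0.1  0.7 -0. ]
scene (289, 194, 19, 38) [582.5 149.5] (189.28140258789062, 36.28447341918945) 2.3605124950408936
top (205, 144, 14, 53) [583.1 149.9] (163.48648071289062, 37.24634552001953) 2.6340043544769287
```

View pics/wrist13.png

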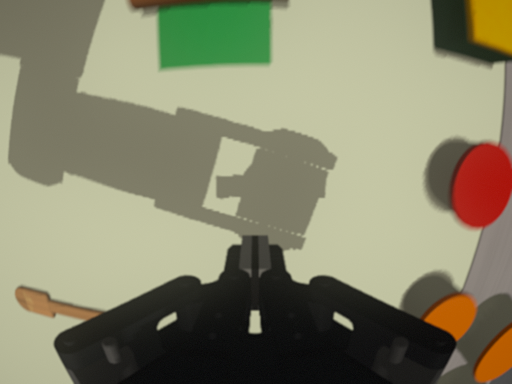

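View pics/top13.png

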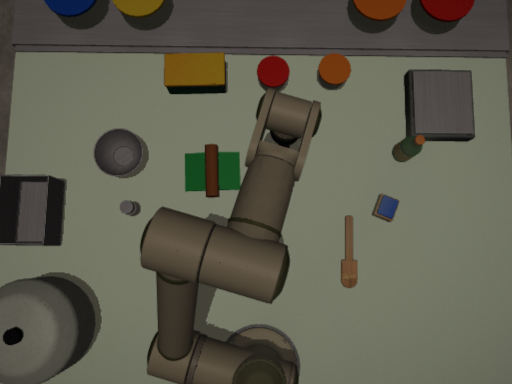

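{"api": "jog_arm", "payload": {
  "dr": [
    [0,0,0],
    [0,0,0],
    [0,0,0],
    [0,0,0],
    [0,0,0],
    [0,0,0],
    [0,0,0],
    [0,0,0],
    [0,0,0],
    [0,0,0]
  ],
  "slide": [
    [0,0.02,0],
    [0,0.02,0],
    [0,0.02,0],
    [0,0.02,0],
    [0,0.01,0],
    [0,0,0],
    [0,0,0],
    [0,0,0],
    [0,0,0],
    [0,0,0]
  ],
  "gripper": [-1,-1,-1,-1,-1,-1,-1,-1,-1,-1]
}}

```text
time_s: 18.6
position: [0.6397, -0.1428, 0.1844]
tool_rot: [[0.999, 0.04, 0.0], [0.04, -0.999, -0.0], [0.0, 0.0, -1.0]]
ft_force: [-0.5, -0.2, 0.2]
grip_width: 0.0002
```

Run:
```python
from h import *
np.set_printoptions(precision=1,suppress=True)
s=observe(); print(s['time_s'],s['position']*1000,s['ft_force'])
a=cv2.imread('pics/scene0.png')
for n in ['scene','top']:
    im=viewer.get_image(n); cv2.imwrite(f'pics/{n}14.png',im['pixels'])
    c=big(pin_mask(im),(170,130,345,250)); r=rect(im,c,0.025); print(n,cv2.boundingRect(c),r[0],r[1],r[2])
    if n=='top':
        g=big(green(im),(170,140,255,205)); print('rest',rect(im,g,0.004)[0])
    a=cv2.imread(f'pics/{n}0.png').astype(int); d=np.abs(a-im['pixels']).max(2)
    bx={'sauce':(390,130,428,165),'mould':(370,190,402,224),'bowl':(90,125,145,180),'shaker':(115,196,142,218),'paddle':(342,212,358,240)} if n=='top' else {'sauce':(103,198,132,250),'mould':(130,186,158,212),'bowl':(355,195,410,232),'shaker':(346,170,368,196),'paddle':(168,160,188,196)}
    for k,(x0,y0,x1,y1) in bx.items(): print(k,int((d[y0:y1,x0:x1]>40).sum()))
env_close=env.close_job
```

```text
18.6 [ 639.7 -142.8  184.4] [-0.5 -0.2  0.2]
scene (289, 194, 19, 38) [582.5 149.6] (189.28627014160156, 36.3337516784668) 2.44130802154541
sauce 0
mould 0
bowl 0
shaker 0
paddle 171
top (205, 144, 14, 53) [583. 150.] (163.54783630371094, 36.712730407714844) 2.8041036128997803
rest [584.4  98.8]
sauce 0
mould 0
bowl 0
shaker 0
paddle 0
```

View pics/scene14.png

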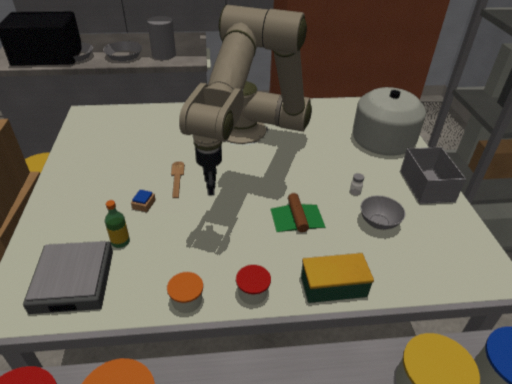

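The scene view shows the pin lying in the groove at (298,213), still, with the hand well clear. The paddle difference in this view comes from the arm's shadow having moved, because the top view shows no change there.

```bash
python3 -c "
from rig import env
print(env.close_job())"
```

```text
the job is handed in; nothing more can be done
None
```

The rolling pin is lying still in the V groove, centred end to end, and I handed the job in at about 19 s of the 58 s allowed. I pushed it along the counter and up the ramp with both open fingertips until it dropped over the ridge. It came to rest about 10 mm off centre, so I nudged its end back along the groove with the shut fingers and moved the hand away.

**Position:** In the last top view the pin's centre is at (0.583, 0.150) m, and the rest's centre measured (0.583, 0.150) m at the start. The scene view gives the pin within about 1 mm of that.

**Stillness:** Two looks about 1 s apart gave the same pin position.

**Alignment:** The pin reads 2.4 to 2.8 degrees in the last pictures. The rest's angle read 1.8 to 2.6 degrees depending on the view, so the two agree within measuring error.

**Other things on the counter:** The sauce, mould, bowl, shaker and the part of the paddle visible in both top pictures show no change there.

**Disagreements:**
- **Paddle:** The scene view flagged pixel changes around it. I put these down to the arm's shadow, because the paddle looks unmoved there.
- **Rest:** My last re-measurement of its centre gave (0.584, 0.099) m. I discarded it because the pin, lying across the rest, splits the green area, so only one half was measured.

The forces I read stayed at about 4 N or less.

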